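# Load the last fuel injector into the ultrasonic cleaner

### The arm

A 6-joint arm with a two-finger parallel gripper is mounted at the origin on the work surface. World frame = base frame: x ahead of the robot, y to its left, z up, the work surface at z = 0. Lengths are in m, angles in rad, forces in N, time in s.
With the tool pointing down it reaches from about 0.375 to 0.9 m from the base axis. Payload 3.1 kg.
Tool frame: the origin (TCP) lies on the centre line of the jaws, within the pads' length; the fingertips stand 19 mm ahead of it and the grasp point (between the pads) is the TCP; z points along the fingers, y is the line along which they close (so a half turn about z gives the same grasp; the last joint's range is limited). The gripper opens to 85 mm and grips with 20 to 120 N. Pads are 22 mm wide; open, the fingers measure 114 mm over their backs; the gripper's body (76 mm by 85 mm) begins 54 mm behind the grasp point. The pads swing forward as they close: fully open they stand 13 mm farther back than shut.
Start: joints at [0.957, 0.527, 1.433, -0, 1.181, -0.178], TCP at [0.264, 0.567, 0.215] pointing down, gripper open.
Joint ranges: [-3.08, 3.08], [-0.75, 2.2], [0.22, 2.44], [-1.43, 4.57], [0, 2.65], [-2.85, 2.85]. Speed limits (rad/s): [2.79, 2.79, 3.14, 3.14, 3.14, 3.14].

### API

Orientations are given as a unit quaternion [x, y, z, w].
In Python, from station import manip, cams, sign_off gives the robot as it stands.
- The arm moves only by the tool carry_out, never from a script. Its argument "targets" is a list that holds one entry, the list of rows, each a list of 7 numbers: the shift along the tool's x, y, z in cm, then the turn, a rotation vector about the tool's x, y, z in degrees, then the finger opening in cm, from 0 to 8.54. A call has 1 to 12 rows; each row is the pose to reach, as a shift and turn from the pose commanded when the call began, along the tool's axes at that moment; what a row does not reach only later rows make up. A row lasts 1/12 s, in which the tool goes at most 41.7 mm and 7.16 degrees, less where a joint would pass 70% of its speed; a pose out of reach is approached as far as the arm can. A call with a gripper value outside its range is refused whole. The fingers move at their own pace and stop on an object; "force" is the grip in N (left out, the last holds). Time passes only in rows, so rows that repeat a pose let the fingers close. It gives the time, the measured TCP pose, the force, the opening and the grip force at its end, in the units of the state.
- manip.sense(): the state, without advancing time (a new reading comes with each control period).
- cams.snapshot(name): name is "scene" or "top" or "wrist"; returns the picture (400x640x3 uint8, red, green, blue); there is no depth.
- cams.camera_info(name): a dict with "K" (3x3 intrinsics, pixels), "T" (4x4, takes a point from camera to world coordinates). Camera axes: x right, y down, z forward; pixel columns grow to the right and rows downward; lengths in m; the calibration is good to about 2 mm. A picture is of the moment at which its call begins: read the wrist's pose just before it. camera_info takes no time and is no camera call; for the wrist camera it gives the pose at the moment of the call.
- sign_off(): hands the job in; it is judged then, once.
The state is a dict: "t": time; "q": joint angles; "qd": joint speeds; "tau": joint torques, N m; "tcp_pos": TCP position; "tool_rot": TCP orientation; "force": force on the tool from outside, world axes, zero at the start; "ft_torque": the same for the moment, N m; "finger_gap": opening from 0.0 (shut) to 1.0 (fully open); "gripper_force": force on a finger pad.
Only numpy, scipy, OpenCV 4.12 (cv2) and the standard library are available. Lean on these libraries where they do the work, as an engineer would, in place of code of your own. Each camera call takes 0.05 s, during which the arm holds its last target. There are 200 camera calls.

### The job

Lift the lid off the ultrasonic cleaner by its black knob and set it down gently, flat and knob up, on the black rubber mat; do not drop it. Then take the last fuel injector out of the wooden block and stand it nozzle down in the one empty hole of the rack inside the cleaner, lowering it in (not dropping it) until it sits fully home and upright like the three beside it. Leave those three and the other things on the bench undisturbed.

Things in the scene. Friction and masses are not known exactly. Their poses are not given: they have to be found in the camera images.
- cleaner: Steel ultrasonic cleaner, fixed, left or right on the bench: 165 (its x) by 200 mm (its y). Origin: centre of underside, on the bench. Blue panel on its -x face. Flat top flange 197 mm up; rim of the tank mouth 203 mm up. Mouth 136 (x) by 176 mm (y). In the dry tank a rack, deck 159 mm up, has four 14 mm holes at x = 0, y = -60, -20, +20, +60 mm; injectors stand in all but the one at +20.
- rack_gap (a point): Centre of the rack's empty 14 mm hole, on the deck's upper face (159 mm above the bench, 44 mm below the tank rim). Axes parallel to the cleaner's. The hole goes through the 4 mm deck, with 50 mm free depth below.
- lid: Loose aluminium lid, an inverted pan 154 (x) by 194 mm (y), 30 mm high, about 0.3 kg. Origin: centre of the skirt's lower edge; z up through the knob. Starts on the cleaner's flange (origin 197 mm up), skirt round the 6 mm tank rim with 2.5 mm play each side: lift it straight up. Injectors' tops stand 16 mm above the flange, 10 mm under its ceiling.
- lid_knob (a point): Centre of the lid's round black knob: 32 mm diameter, 21 mm high, on a 14 mm stem, 52 mm above the lower edge of the lid's skirt; its underside is 11 mm above the lid's top plate, its top 62 mm above the skirt's lower edge.
- mat: Black ribbed rubber bench mat, 220 mm (x) by 260 mm (y), 4 mm thick, fixed to the bench. Origin: centre of its underside; its top is at z = +4 mm. On the other side of the bench from the cleaner.
- block: Light wooden block, 50 mm (x) by 126 mm (y), 32 mm high, fixed, between the cleaner and the mat, with four 14 mm holes 26 mm deep along its y at -45, -15, +15 and +45 mm. Origin: centre of its underside. The last injector stands in the hole at +15 mm.
- injector4: Last fuel injector, upright in the block; 76 mm long, 55 g. Origin: nozzle tip; z up. Nozzle 11 mm dia (7 at the tip) to z = 22; shoulder 19 mm dia, 22 to 31, rests on the deck or block; black body 23 mm dia, 31 to 52; steel neck 13 mm dia with orange ring, 52 to 76 (grip here). Grey plug socket, 13 mm wide, sticks out to its -x, 31 mm from the axis, at heights 33 to 53 mm.
- injector1: Injector already in the rack, in the hole at y = -60 mm; same shape as injector4, its plug socket towards the cleaner's -x. Origin: nozzle tip.
- injector2: Injector already in the rack, in the hole at y = -20 mm; as injector1.
- injector3: Injector already in the rack, in the hole at y = +60 mm; as injector1.
- screwdriver: Screwdriver with a yellow handle, 200 mm long, lying on the bench nearest the robot. A bystander.
- tape_measure: Yellow and black tape measure, 62 x 36 x 62 mm, standing beyond the wooden block. Origin: centre of its underside. A bystander.
- degreaser: White bottle with a red cap, 68 mm diameter, 170 mm high, at the back of the bench. Origin: centre of its underside. A bystander.
- screw_jar: Glass jar with a steel cap, 72 mm diameter, 90 mm high, at the back of the bench. Origin: centre of its underside. A bystander.

How it is judged:
By the outcome, as a careful person would: the job done as asked, in the order asked, and still so for the second after the job is handed in, with the robot touching nothing.
It also fails if it takes over 61 s, if anything falls off the work surface, if the arm or the gripper's body presses on something with over 40 N, if the wrist force passes 120 N, or if a joint passes its speed limit or range.

## Working session

There is one attempt and no reset: what is moved stays moved. The work goes in short steps, Python scripts to look and compute and a tool call to move; the robot and the scene stay as the last step left them, time stands still between calls to the robot, and variables do not carry over. Pictures are saved under pics/ and viewed, at most 10 in all, crops included, and the job is handed in when it is done.

Besides the shell and the picture viewer there is one more tool, called by a JSON object that holds its "op" and its "data", one argument or row to a line. carry_out: Moves the arm, as the interface text tells. Its arguments: {"type":"object","properties":{"targets":{"type":"array"},"force":{"type":"number"}},"required":["targets"]}

```bash
mkdir -p pics; ls; python3 - <<'E'
from station import manip, cams
import cv2, numpy as np
for n in ("scene","top"):
    im=cams.snapshot(n); cv2.imwrite(f"pics/{n}0.png",im[:,:,::-1])
    c=cams.camera_info(n); print(n,np.round(c["K"],1).tolist(),np.round(c["T"],3).tolist())
s=manip.sense(); print(s["t"],s["tcp_pos"],s["tool_rot"],s["force"])
E
```

```text
pics
scene [[473.3, 0.0, 324.3], [0.0, 473.3, 198.2], [0.0, 0.0, 1.0]] [[-0.36, 0.523, -0.772, 1.399], [0.933, 0.198, -0.301, 0.316], [-0.005, -0.829, -0.559, 0.754], [0.0, 0.0, 0.0, 1.0]]
top [[416.9, 0.0, 316.2], [0.0, 416.9, 204.1], [0.0, 0.0, 1.0]] [[-0.025, -0.997, 0.077, 0.48], [-0.999, 0.026, 0.018, -0.012], [-0.02, -0.077, -0.997, 1.305], [0.0, 0.0, 0.0, 1.0]]
0.1 [0.26338194 0.56604154 0.21444229] [ 2.16167746e-01  9.76355745e-01 -9.05241036e-04 -3.81016627e-04] [-0.68753349 -0.70929819  0.65962734]
```

View pics/top0.png

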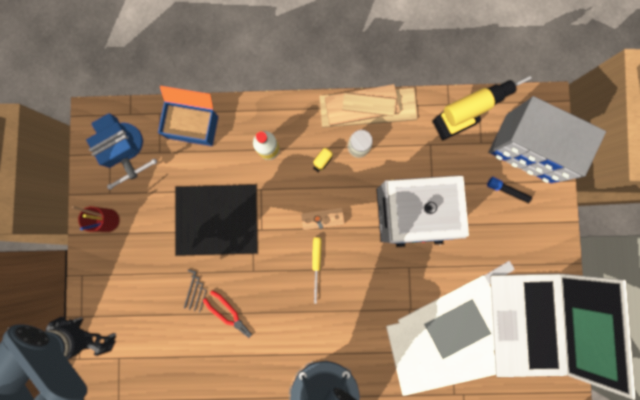

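View pics/scene0.png

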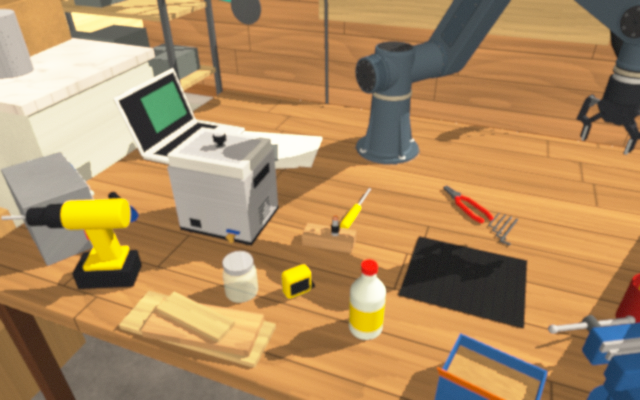

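The top view shows the lidded cleaner around (425,210) with its knob at (431,208). The mat is around (216,220), the block around (322,218) with the injector at about (318,218), and the screwdriver runs from (317,240) to (317,300). In the scene view the panel isn't visible, so it faces the robot.

```bash
cat > h.py <<'E'
from station import manip, cams
import cv2, numpy as np
from scipy.spatial.transform import Rotation as R
def ray(n,u,z,c=None):
    c=c or cams.camera_info(n); T=c["T"]; d=T[:3,:3]@np.linalg.inv(c["K"])@[u[0],u[1],1.0]; o=T[:3,3]
    return o+d*(z-o[2])/d[2]
def proj(n,p,c=None):
    c=c or cams.camera_info(n); q=np.linalg.inv(c["T"])@np.r_[p,1]; q=c["K"]@q[:3]; return q[:2]/q[2]
def blobs(mask,amin):
    cs,_=cv2.findContours(mask.astype(np.uint8),cv2.RETR_EXTERNAL,cv2.CHAIN_APPROX_NONE)
    return sorted([c for c in cs if cv2.contourArea(c)>=amin],key=cv2.contourArea,reverse=True)
def go(p,yaw):
    """shift(cm) and turn(deg) in tool axes to TCP p, tool y axis at yaw (deg, world), pointing down"""
    s=manip.sense(); r=R.from_quat(s["tool_rot"])
    a=np.radians(yaw); y=np.array([np.cos(a),np.sin(a),0]); z=np.array([0,0,-1.]); x=np.cross(y,z)
    t=R.from_matrix(np.c_[x,y,z])
    print("t",round(s["t"],2),"tcp",np.round(s["tcp_pos"],4),"shift cm",np.round(r.inv().apply(np.array(p)-s["tcp_pos"])*100,2),"turn",np.round((r.inv()*t).as_rotvec(degrees=True),2))
E
python3 - <<'E'
from h import *
im=cv2.imread("pics/top0.png"); hsv=cv2.cvtColor(im,cv2.COLOR_BGR2HSV); H,S,V=cv2.split(hsv)
def rep(name,c,z,off=(0,0)):
    (cx,cy),wh,a=cv2.minAreaRect(c); b=cv2.boxPoints(((cx,cy),wh,a))+off
    W=np.array([ray("top",p,z)[:2] for p in b]); 
    print(name,cv2.contourArea(c),"px",np.round([cx+off[0],cy+off[1]],1),"ctr",np.round(W.mean(0),4),"edges",np.round(np.linalg.norm(np.roll(W,-1,0)-W,axis=1),4),"yaw",[round(float(np.degrees(np.arctan2(*(d[::-1])))),1) for d in (np.roll(W,-1,0)-W)[:2]])
m=(V<60); m[:, :165]=0; m[:,270:]=0; m[:165]=0; m[270:]=0
rep("mat",blobs(m,500)[0],0.004)
m=(V[160:260,360:490]>100)&(S[160:260,360:490]<40)
for c in blobs(m,200): rep("lid",c,0.227,(360,160))
m=(V[180:240,400:460]<75)
for c in blobs(m,20)[:4]: rep("knob",c,0.259,(400,180))
np.set_printoptions(linewidth=250)
crop=im[130:270,260:490]; cv2.imwrite("pics/crop0.png",cv2.resize(crop,None,fx=3.4,fy=3.4,interpolation=cv2.INTER_CUBIC))
go([0.45,-0.25,0.40],90)
E
```

```text
mat 5148.5 px [216.  219.5] ctr [0.542 0.327] edges [0.2537 0.2098 0.2506 0.2106] yaw [-91.6, 179.2]
lid 4837.0 px [424.3 209.6] ctr [ 0.5429 -0.2707] edges [0.2152 0.1626 0.2127 0.1631] yaw [-87.5, -178.9]
knob 29.5 px [427.8 207.8] ctr [ 0.5451 -0.272 ] edges [0.0143 0.0158 0.0143 0.0157] yaw [-46.8, -137.3]
t 0.1 tcp [0.2634 0.566  0.2144] shift cm [-51.36 -66.14 -18.45] turn [ -0.1   -0.04 -24.97]
```

View pics/crop0.png

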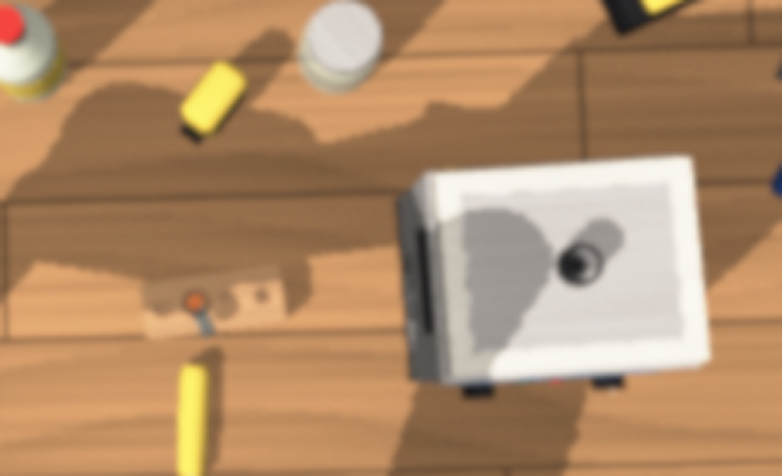

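```bash
python3 - <<'E'
from h import *
print(ray("top",(430.9,207.6),0.259), ray("top",(195/3.4+260,300/3.4+130),0.086))
go([0.45,0.03,0.38],5)
E
```

```text
[ 0.54524404 -0.27980595  0.259     ] [0.53350315 0.00757207 0.086     ]
t 0.1 tcp [0.2634 0.566  0.2144] shift cm [-39.54 -40.75 -16.49] turn [-1.100e-01  4.000e-02  6.003e+01]
```

{"op": "carry_out", "data": {
  "targets": [
    [[-3.3,-3.4,-2,0,0,5,8],[-6.6,-6.8,-4,0,0,10,8],[-9.9,-10.2,-6,0,0,15,8],[-13.2,-13.6,-8,0,0,20,8],[-16.5,-17,-10,0,0,25,8],[-19.8,-20.4,-12,0,0,30,8],[-23.1,-23.8,-14,0,0,35,8],[-26.4,-27.2,-16,0,0,40,8],[-29.7,-30.6,-16.5,0,0,45,8],[-33,-34,-16.5,0,0,50,8],[-36.3,-37.4,-16.5,0,0,55,8],[-39.5,-40.8,-16.5,0,0,60,8]]
  ]
}}

```text
t: 1.1
tcp_pos: [0.4184, 0.1199, 0.3733]
tool_rot: [0.677, 0.736, 0.0, 0.0]
force: [1.2, -0.5, 0.3]
finger_gap: 0.933
gripper_force: 0.0
```

```bash
python3 - <<'E'
from h import *
c=cams.camera_info("wrist"); im=cams.snapshot("wrist"); cv2.imwrite("pics/w1.png",im[:,:,::-1]); np.save("w1.npy",c,allow_pickle=True)
s=manip.sense(); print(s["force"], s["q"]); print(np.round(c["T"],3), np.round(c["K"],1))
go([0.515,-0.25,0.37],5)
for n,p in dict(inj=(.5335,.0076,.086),knob=(.545,-.280,.259)).items(): print(n,proj("wrist",p,c))
E
```

```text
[ 2.303059   -3.30435919  0.95344521] [ 0.00916125  0.08956936  1.63721066 -0.0074349   1.41060767 -0.0629213 ]
[[ 0.996  0.079  0.027  0.412]
 [ 0.084 -0.95  -0.302  0.197]
 [ 0.002  0.303 -0.953  0.532]
 [ 0.     0.     0.     1.   ]] [[277.8   0.  320.7]
 [  0.  277.8 201.2]
 [  0.    0.    1. ]]
t 1.15 tcp [0.4221 0.1126 0.3736] shift cm [-36.84   6.61   0.66] turn [ 0.21  0.44 -0.8 ]
inj [380.50212889 232.13562986]
knob [383.4925867  460.27047105]
```

View pics/w1.png

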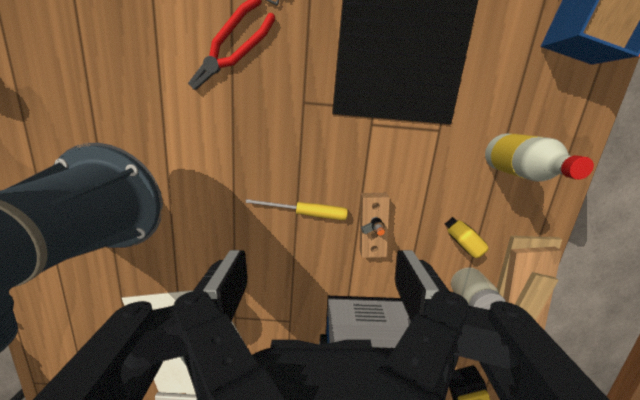

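The wrist view shows the injector's orange ring at about (379,230), close to the (380,232) predicted from the top view. The block is around (376,226).

{"op": "carry_out", "data": {
  "targets": [
    [[-3.5,0.7,0,0,0,0,6],[-7,1.4,0,0,0,0,6],[-10.5,2.1,0,0,0,0,6],[-14,2.8,0,0,0,0,6],[-17.5,3.5,0,0,0,0,6],[-21,4.2,0,0,0,0,6],[-24.5,4.9,0,0,0,0,6],[-28,5.6,0,0,0,0,6],[-31.5,6.3,0,0,0,0,6],[-34.5,6.6,0,0,0,0,6],[-36,6.6,0,0,0,0,6],[-36,6.6,0,0,0,0,6]]
  ]
}}

```text
t: 2.15
tcp_pos: [0.5156, -0.2339, 0.3714]
tool_rot: [0.677, 0.736, -0.0, -0.001]
force: [0.2, 1.0, 0.8]
finger_gap: 0.705
gripper_force: 0.0
```

```bash
python3 - <<'E'
from h import *
c=cams.camera_info("wrist"); im=cams.snapshot("wrist"); cv2.imwrite("pics/w2.png",im[:,:,::-1]); np.save("w2.npy",c,allow_pickle=True)
go([0.545,-0.28,0.30],4)
for n,p in dict(knob=(.545,-.280,.259)).items(): print(n,proj("wrist",p,c))
E
```

```text
t 2.2 tcp [ 0.5152 -0.2316  0.3717] shift cm [-5.09  2.56  7.15] turn [-0.09 -0.11  0.92]
knob [344.49356869 236.23738984]
```

View pics/w2.png

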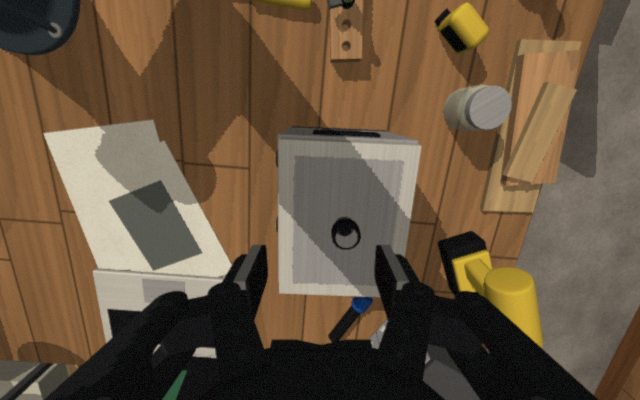

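The knob is at about (346,233), against the predicted (344,236). The lid's outer corners are near (279,135), (420,145), (406,297) and (279,293).

```bash
python3 - <<'E'
from h import *
c=np.load("w2.npy",allow_pickle=True).item(); im=cv2.imread("pics/w2.png"); V=im.max(2); S=cv2.cvtColor(im,cv2.COLOR_BGR2HSV)[:,:,1]
for k in blobs(V[205:262,320:375]<70,40):
    (x,y),wh,a=cv2.fitEllipse(k); print("knob",cv2.contourArea(k),x+320,y+205,wh,[np.round(ray("wrist",(x+320,y+205),z,c),4) for z in (.249,.255)])
    b=cv2.boundingRect(k); print(b)
m=((V>120)&(S<60)).astype(np.uint8); m[:128]=0; m[300:]=0; m[:,:265]=0; m[:,:272]=0; m[:,425:]=0
m=cv2.morphologyEx(m,cv2.MORPH_OPEN,np.ones((5,5)))
k=blobs(m,2000)[0]; h=cv2.convexHull(k); q=cv2.approxPolyDP(h,8,True)[:,0]
W=np.array([ray("wrist",p,0.227,c)[:2] for p in q]); print(q.tolist()); print(np.round(W,4).tolist(), np.round(W.mean(0),4)); d=np.roll(W,-1,0)-W; print(np.linalg.norm(d,axis=1),np.degrees(np.arctan2(d[:,1],d[:,0])))
E
```

```text
knob 732.0 345.2718734741211 233.31277084350586 (28.871877670288086, 32.42147445678711) [array([ 0.5468, -0.2809,  0.249 ]), array([ 0.546 , -0.2783,  0.255 ])]
(11, 12, 30, 33)
[[420, 146], [409, 218], [278, 200], [279, 140]]
[[0.6186, -0.1818], [0.6218, -0.2649], [0.4683, -0.2559], [0.4668, -0.1884]] [ 0.5439 -0.2227]
[0.0831437  0.15368384 0.06750585 0.15188877] [-87.80231879 176.62582806  91.28890565   2.47100782]
```

{"op": "carry_out", "data": {
  "targets": [
    [[-2.5,1.3,2,0,0,1.5,6],[-5,2.7,4,0,0,3,6],[-5,2.7,6,0,0,3,6],[-5,2.7,6,0,0,3,6],[-5,2.7,6,0,0,3,6],[-5,2.7,6,0,0,3,6]]
  ]
}}

```text
t: 2.7
tcp_pos: [0.547, -0.2769, 0.3139]
tool_rot: [0.694, 0.72, 0.0, 0.0]
force: [0.5, -0.2, 0.6]
finger_gap: 0.706
gripper_force: 0.0
```

```bash
python3 - <<'E'
from h import *
c=cams.camera_info("wrist"); im=cams.snapshot("wrist")[:,:,::-1].copy(); cv2.imwrite("pics/w3.png",im)
go([0.546,-0.279,0.253],2)
V=im.max(2); p=proj("wrist",(.546,-.279,.252),c).astype(int); print(p)
x0,y0=p-45
for k in blobs(V[y0:y0+90,x0:x0+90]<70,100):
    (x,y),wh,a=cv2.fitEllipse(k); print("knob",cv2.contourArea(k),x+x0,y+y0,wh,[np.round(ray("wrist",(x+x0,y+y0),z,c),4) for z in (.249,.255)],cv2.boundingRect(k))
E
```

```text
t 2.75 tcp [ 0.5473 -0.2774  0.3146] shift cm [-0.15 -0.15  6.16] turn [0.12 0.07 0.12]
[319 211]
knob 1163.0 320.02708435058594 212.72856903076172 (37.27199172973633, 39.8322639465332) [array([ 0.5467, -0.2814,  0.249 ]), array([ 0.5467, -0.2792,  0.255 ])] (27, 27, 39, 40)
```

{"op": "carry_out", "data": {
  "targets": [
    [[-0.2,0,1.5,0,0,0,6],[-0.2,0,3,0,0,0,6],[-0.2,0,4.5,0,0,0,6],[-0.2,0,5.5,0,0,0,6],[-0.2,0,6.1,0,0,0,6],[-0.2,0,6.2,0,0,0,5],[-0.2,0,6.2,0,0,0,3],[-0.2,0,6.2,0,0,0,2],[-0.2,0,6.2,0,0,0,2],[-0.2,0,6.2,0,0,0,2],[-0.2,0,6.2,0,0,0,2],[-0.2,0,6.2,0,0,0,2]]
  ],
  "force": 60
}}

```text
t: 3.75
tcp_pos: [0.547, -0.2807, 0.2509]
tool_rot: [0.694, 0.72, 0.0, 0.0]
force: [-0.3, -0.7, 0.4]
finger_gap: 0.23
gripper_force: 0.0
```

{"op": "carry_out", "data": {
  "targets": [
    [[0,0,0,0,0,0,2],[0,0,0,0,0,0,2],[0,0,-0.2,0,0,0,2],[0,0,-0.5,0,0,0,2],[0,0,-1,0,0,0,2],[0,0,-1,0,0,0,2]]
  ]
}}

```text
t: 4.25
tcp_pos: [0.5476, -0.281, 0.262]
tool_rot: [0.694, 0.72, 0.0, 0.001]
force: [0.1, -0.2, -0.1]
finger_gap: 0.233
gripper_force: 0.0
```

```bash
python3 - <<'E'
from h import *
im=cams.snapshot("wrist")[:,:,::-1]; cv2.imwrite("pics/w4.png",im)
E
```

```text
(no output)
```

View pics/w4.png

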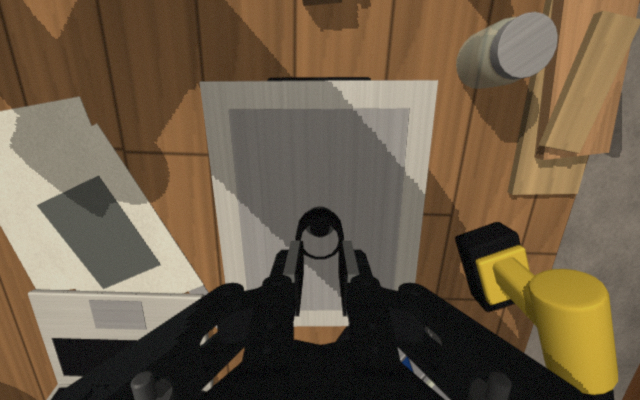

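The knob is at (320,235) and the pads show at (295..347, ~265), so they look nearly closed just behind it in the image. I'll compare both against their projections.

```bash
python3 - <<'E'
from h import *
c=cams.camera_info("wrist"); s=manip.sense()
print(s["tcp_pos"],s["finger_gap"],s["gripper_force"],s["force"],R.from_quat(s["tool_rot"]).as_matrix().round(3).tolist())
p=s["tcp_pos"]
for dz in (0.019,0,-0.019,-.03): print(dz,proj("wrist",p+[0,0,dz],c),proj("wrist",p+[.01,0,dz],c)-proj("wrist",p+[-.01,0,dz],c))
for z in (.238,.259,.269): print("knob",z,proj("wrist",(.5467,-.2795,z),c), proj("wrist",(.5627,-.2795,z),c))
for x in(.0,): pass
im=cv2.imread("pics/w4.png"); print([np.round(ray("wrist",q,.227,c),3) for q in ((203,82),(438,82),(232,110),(410,110))])
cw=np.load("w2.npy",allow_pickle=True).item(); print([np.round(ray("wrist",q,.227,cw),3) for q in ((279,137),(420,146),(291,155),(404,162))])
E
```

```text
[ 0.54741159 -0.28089263  0.26156973] 0.2343355401136408 0.0 [-0.53648828  0.5227289   0.40371738] [[-0.035, 0.999, 0.002], [0.999, 0.035, -0.001], [-0.001, 0.001, -1.0]]
0.019 [320.70301842 256.2298553 ] [35.3844114  1.0916316]
0 [320.63312152 241.36701407] [31.7249337   1.00084836]
-0.019 [320.57632744 229.29034914] [28.75144212  0.92332584]
-0.03 [320.54806235 223.28007458] [27.27159911  0.8834892 ]
knob 0.238 [319.63162372 224.86925248] [342.15223022 225.59711878]
knob 0.259 [319.58692177 237.56554285] [344.64961052 238.36064272]
knob 0.269 [319.56188209 244.67733996] [346.04825173 245.50876931]
[array([ 0.468, -0.188,  0.227]), array([ 0.62 , -0.182,  0.227]), array([ 0.486, -0.204,  0.227]), array([ 0.604, -0.2  ,  0.227])]
[array([ 0.467, -0.185,  0.227]), array([ 0.619, -0.182,  0.227]), array([ 0.48 , -0.203,  0.227]), array([ 0.604, -0.2  ,  0.227])]
```

The corners show the lid hasn't lifted, and the grip force was zero, so the 2 cm command never squeezed the knob. I'll reopen, go back down and command a tighter close.

{"op": "carry_out", "data": {
  "targets": [
    [[0,0,0,0,0,0,5],[0,0,0,0,0,0,5],[0,0,0,0,0,0,5],[0,0,0.5,0,0,0,5],[0,0,1,0,0,0,5],[0,0,1.1,0,0,0,5],[0,0,1.1,0,0,0,3],[0,0,1.1,0,0,0,1],[0,0,1.1,0,0,0,0],[0,0,1.1,0,0,0,0],[0,0,1.1,0,0,0,0],[0,0,1.1,0,0,0,0]]
  ],
  "force": 60
}}

```text
t: 5.3
tcp_pos: [0.547, -0.2806, 0.2498]
tool_rot: [0.694, 0.72, 0.0, 0.0]
force: [-0.5, 0.2, 1.1]
finger_gap: 0.001
gripper_force: 0.0
```

{"op": "carry_out", "data": {
  "targets": [
    [[0,0,0,0,0,0,0],[0,0,0,0,0,0,0],[0,0,0,0,0,0,0],[0,0,0,0,0,0,0]]
  ]
}}

```text
t: 5.63
tcp_pos: [0.5469, -0.2806, 0.2497]
tool_rot: [0.694, 0.72, 0.0, 0.0]
force: [0.4, -0.2, -0.9]
finger_gap: -0.001
gripper_force: 0.0
```

```bash
python3 - <<'E'
from h import *
im=cams.snapshot("wrist")[:,:,::-1]; cv2.imwrite("pics/w5.png",im)
sc=cams.snapshot("scene")[:,:,::-1]; cv2.imwrite("pics/s5.png",sc)
t=cams.snapshot("top")[:,:,::-1]; cv2.imwrite("pics/t5.png",t)
a=cv2.resize(im[150:330,220:420],(400,360),interpolation=cv2.INTER_CUBIC); b=cv2.resize(sc[80:200,150:283],(400,360),interpolation=cv2.INTER_CUBIC)
cv2.imwrite("pics/v5.png",np.hstack([a,b])); print(proj("scene",(.5467,-.2795,.259)),proj("scene",(.5467,-.2795,.238)),proj("scene",manip.sense()["tcp_pos"]))
E
```

```text
[219.78034775 133.00183141] [220.91642727 140.99868934] [219.8486683  136.55750251]
```

View pics/v5.png

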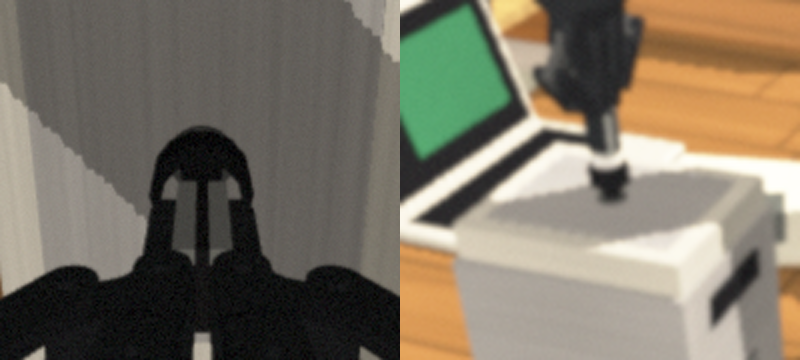

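The fingers shut above the knob: in the scene crop the light pads sit at about (608,155) with the knob under them at (608,180). In the wrist crop they also cover the knob's top, so the pads are higher than I assumed. I'll open and step down while watching the force.

{"op": "carry_out", "data": {
  "targets": [
    [[0,0,0,0,0,0,5],[0,0,0,0,0,0,5],[0,0,0,0,0,0,5],[0,0,0,0,0,0,5],[0,0,0.2,0,0,0,5],[0,0,0.4,0,0,0,5],[0,0,0.5,0,0,0,5],[0,0,0.5,0,0,0,5]]
  ]
}}

```text
t: 6.45
tcp_pos: [0.5467, -0.2804, 0.2441]
tool_rot: [0.694, 0.72, -0.0, -0.0]
force: [0.7, 0.2, -1.6]
finger_gap: 0.587
gripper_force: 0.0
```

```bash
python3 - <<'E'
from h import *
im=cams.snapshot("wrist")[:,:,::-1]; cv2.imwrite("pics/w6.png",im)
sc=cams.snapshot("scene")[:,:,::-1]; cv2.imwrite("pics/s6.png",sc)
a=cv2.resize(im[150:330,220:420],(400,360),interpolation=cv2.INTER_CUBIC); b=cv2.resize(sc[80:170,170:270],(400,360),interpolation=cv2.INTER_CUBIC)
cv2.imwrite("pics/v6.png",np.hstack([a,b])); s=manip.sense(); print(s["tcp_pos"],s["force"])
E
```

```text
[ 0.54689564 -0.28050164  0.24446708] [-0.4762084   0.04537611 -0.42175418]
```

View pics/v6.png

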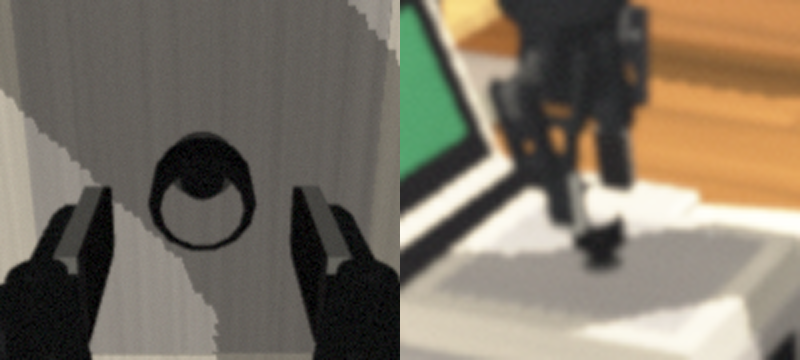

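The fingers are open on both sides of the knob. Their tips are at about (105,187) and (295,187) in the wrist crop, and at (565,222) and (617,185) in the scene crop. The knob is at (203,190) and (600,245). Next I'll work out the tip height.

```bash
python3 - <<'E'
from h import *
p=manip.sense()["tcp_pos"]
for z in (.225,.235,.245,.255,.265,.275): print(z,[proj("scene",(p[0]+d,p[1],z)).round(1).tolist() for d in (.030,-.030)],"wrist front edge",[proj("wrist",(p[0]+d,p[1]+.011,z)).round(1).tolist() for d in (-.025,.025)])
print("seen scene (211.3,135.5),(224.3,126.5); wrist (276.5,243.5),(366,243.5)")
for z in (.22,.23,.238,.248,.259): print("knob",z,proj("scene",(.5467,-.2805,z)).round(1),proj("wrist",(.5467,-.2805+.0,z)).round(1))
E
```

```text
0.225 [[214.4, 151.4], [227.7, 140.5]] wrist front edge [[284.7, 213.0], [357.7, 215.5]]
0.235 [[213.9, 147.6], [227.2, 136.8]] wrist front edge [[282.8, 218.3], [359.6, 220.9]]
0.245 [[213.3, 143.8], [226.7, 133.0]] wrist front edge [[280.7, 224.2], [361.8, 226.9]]
0.255 [[212.7, 140.0], [226.2, 129.3]] wrist front edge [[278.3, 230.8], [364.2, 233.6]]
0.265 [[212.1, 136.0], [225.7, 125.5]] wrist front edge [[275.7, 238.2], [367.0, 241.1]]
0.275 [[211.5, 132.1], [225.2, 121.6]] wrist front edge [[272.7, 246.6], [370.1, 249.7]]
seen scene (211.3,135.5),(224.3,126.5); wrist (276.5,243.5),(366,243.5)
knob 0.22 [221.5 147.7] [320.4 226.3]
knob 0.23 [221.  143.9] [320.4 232. ]
knob 0.238 [220.6 140.9] [320.4 237. ]
knob 0.248 [220.  137.1] [320.4 243.9]
knob 0.259 [219.4 132.9] [320.3 252.4]
```

Both cameras put the open fingertips at z ≈ 0.265, about 21 mm behind the reported TCP instead of 19 mm ahead. So I'll lower another 3 cm in stages.

{"op": "carry_out", "data": {
  "targets": [
    [[0,0,0.6,0,0,0,5],[0,0,1.2,0,0,0,5],[0,0,1.8,0,0,0,5],[0,0,2.4,0,0,0,5],[0,0,2.4,0,0,0,5]]
  ]
}}

```text
t: 6.97
tcp_pos: [0.546, -0.2799, 0.2186]
tool_rot: [0.694, 0.72, -0.0, -0.002]
force: [-0.5, -0.2, -0.0]
finger_gap: 0.59
gripper_force: 0.0
```

{"op": "carry_out", "data": {
  "targets": [
    [[0,0,0.3,0,0,0,5],[0,0,0.5,0,0,0,5],[0,0,0.5,0,0,0,3],[0,0,0.5,0,0,0,1],[0,0,0.5,0,0,0,0],[0,0,0.5,0,0,0,0],[0,0,0.5,0,0,0,0],[0,0,0.5,0,0,0,0]]
  ],
  "force": 60
}}

```text
t: 7.63
tcp_pos: [0.5471, -0.2806, 0.2158]
tool_rot: [0.694, 0.72, 0.0, 0.0]
force: [0.3, 0.3, 0.4]
finger_gap: 0.346
gripper_force: 59.4
```

Gripped at 59 N. Lifting straight up.

{"op": "carry_out", "data": {
  "targets": [
    [[0,0,-0.2,0,0,0,0],[0,0,-0.6,0,0,0,0],[0,0,-1.2,0,0,0,0],[0,0,-2,0,0,0,0],[0,0,-3,0,0,0,0],[0,0,-4,0,0,0,0],[0,0,-5,0,0,0,0],[0,0,-6,0,0,0,0],[0,0,-7,0,0,0,0],[0,0,-8,0,0,0,0],[0,0,-8.5,0,0,0,0],[0,0,-8.5,0,0,0,0]]
  ]
}}

```text
t: 8.63
tcp_pos: [0.5477, -0.2811, 0.3026]
tool_rot: [0.694, 0.72, 0.0, 0.002]
force: [0.3, 0.8, -1.6]
finger_gap: 0.347
gripper_force: 59.4
```

```bash
python3 - <<'E'
from h import *
sc=cams.snapshot("scene")[:,:,::-1]; cv2.imwrite("pics/s7.png",sc)
im=cams.snapshot("wrist")[:,:,::-1]; cv2.imwrite("pics/w7.png",im)
go([0.542,0.327,0.31],2); s=manip.sense();print(s["force"],s["finger_gap"],s["gripper_force"])
E
```

```text
t 8.73 tcp [ 0.5468 -0.2805  0.3006] shift cm [60.73  1.67 -0.93] turn [-0.01 -0.01  0.03]
[-0.76983479  0.589918   -3.44785118] 0.3509927590911267 59.41231671720743
```

Weight of about 3.4 N, so the lid is held. Carrying it across to the mat.

{"op": "carry_out", "data": {
  "targets": [
    [[0.5,0,0,0,0,0,0],[1.5,0,0,0,0,0,0],[3,0,0,0,0,0,0],[5.2,0.1,-0.2,0,0,0,0],[7.8,0.2,-0.4,0,0,0,0],[10.6,0.3,-0.6,0,0,0,0],[13.4,0.4,-0.8,0,0,0,0],[16.2,0.5,-0.9,0,0,0,0],[19,0.6,-0.9,0,0,0,0],[21.8,0.7,-0.9,0,0,0,0],[24.6,0.8,-0.9,0,0,0,0],[27.4,0.9,-0.9,0,0,0,0]]
  ]
}}

```text
t: 9.73
tcp_pos: [0.545, -0.0035, 0.3094]
tool_rot: [0.694, 0.72, -0.0, -0.001]
force: [0.4, 0.3, -1.8]
finger_gap: 0.348
gripper_force: 59.4
```

{"op": "carry_out", "data": {
  "targets": [
    [[2.8,0.1,0,0,0,0,0],[5.6,0.2,0,0,0,0,0],[8.4,0.3,0,0,0,0,0],[11.2,0.4,0,0,0,0,0],[14,0.5,0,0,0,0,0],[16.8,0.6,0,0,0,0,0],[19.6,0.7,0,0,0,0,0],[22.4,0.8,0,0,0,0,0],[25.2,0.8,0,0,0,0,0],[28,0.8,0,0,0,0,0],[30.5,0.8,0,0,0,0,0],[32,0.8,0,0,0,0,0]]
  ]
}}

```text
t: 10.73
tcp_pos: [0.5407, 0.3173, 0.3092]
tool_rot: [0.693, 0.721, -0.0, -0.001]
force: [0.4, 0.2, -1.6]
finger_gap: 0.352
gripper_force: 59.4
```

```bash
python3 - <<'E'
from h import *
im=cams.snapshot("top")[:,:,::-1].copy(); cv2.imwrite("pics/t8.png",im)
sc=cams.snapshot("scene")[:,:,::-1].copy(); cv2.imwrite("pics/s8.png",sc)
go([0.542,0.327,0.09],2); s=manip.sense();print(s["force"],s["finger_gap"],s["gripper_force"])
# tank: find wall/mouth in top view & block
cv2.imwrite("pics/v8.png",np.hstack([cv2.resize(im[170:260,360:480],(480,360),interpolation=cv2.INTER_CUBIC),cv2.resize(sc[150:350,350:510],(288,360))]))
E
```

```text
t 10.83 tcp [0.5412 0.3167 0.3091] shift cm [ 1.01  0.15 21.91] turn [-0.06 -0.03  0.27]
[ 0.10095546 -0.54385272 -1.92660226] 0.3531031340152934 59.45087084546685
```

View pics/v8.png

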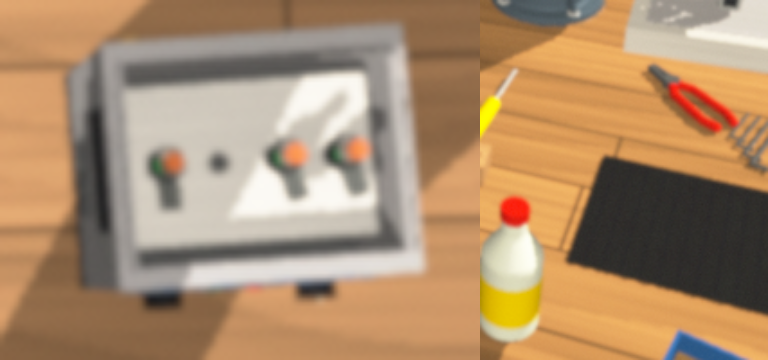

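The opened tank is visible: the empty hole is at crop (219,162) and the injectors at (170,163), (290,153) and (352,150). The mat is clear. Lowering the lid from TCP z 0.309 to about 0.023.

{"op": "carry_out", "data": {
  "targets": [
    [[0.3,0,1,0,0,0,0],[0.6,0,3,0,0,0,0],[1,0.1,5.5,0,0,0,0],[1,0.1,8,0,0,0,0],[1,0.1,10.5,0,0,0,0],[1,0.1,13,0,0,0,0],[1,0.1,15.5,0,0,0,0],[1,0.1,18,0,0,0,0],[1,0.1,20.5,0,0,0,0],[1,0.1,23,0,0,0,0],[1,0.1,25,0,0,0,0],[1,0.1,26,0,0,0,0]]
  ]
}}

```text
t: 11.83
tcp_pos: [0.5414, 0.3214, 0.0462]
tool_rot: [0.695, 0.719, -0.003, -0.001]
force: [-0.2, -0.8, -2.7]
finger_gap: 0.348
gripper_force: 59.6
```

{"op": "carry_out", "data": {
  "targets": [
    [[0,0,0.5,0,0,0,0],[0,0,0.9,0,0,0,0],[0,0,1.2,0,0,0,0],[0,0,1.5,0,0,0,0],[0,0,1.8,0,0,0,0],[0,0,2,0,0,0,0],[0,0,2.1,0,0,0,0],[0,0,2.2,0,0,0,0],[0,0,2.2,0,0,0,0],[0,0,2.2,0,0,0,0]]
  ]
}}

```text
t: 12.67
tcp_pos: [0.5436, 0.3238, 0.0277]
tool_rot: [0.694, 0.72, 0.0, 0.0]
force: [-0.7, -0.0, -3.0]
finger_gap: 0.349
gripper_force: 59.6
```

{"op": "carry_out", "data": {
  "targets": [
    [[0,0,0.15,0,0,0,0],[0,0,0.3,0,0,0,0],[0,0,0.4,0,0,0,0],[0,0,0.45,0,0,0,0],[0,0,0.45,0,0,0,0],[0,0,0.45,0,0,0,0]]
  ]
}}

```text
t: 13.17
tcp_pos: [0.5435, 0.3237, 0.023]
tool_rot: [0.694, 0.72, -0.0, -0.0]
force: [0.6, -0.1, -2.4]
finger_gap: 0.349
gripper_force: 59.6
```

{"op": "carry_out", "data": {
  "targets": [
    [[0,0,0.05,0,0,0,0],[0,0,0.1,0,0,0,0],[0,0,0.1,0,0,0,0],[0,0,0.1,0,0,0,0]]
  ]
}}

```text
t: 13.5
tcp_pos: [0.5437, 0.3237, 0.0229]
tool_rot: [0.694, 0.72, 0.0, 0.0]
force: [-1.7, -1.4, 4.2]
finger_gap: 0.35
gripper_force: 60.2
```

Contact felt (+4 N), at the height I predicted. Releasing and rising.

{"op": "carry_out", "data": {
  "targets": [
    [[0,0,0,0,0,0,3.2],[0,0,0,0,0,0,4],[0,0,0,0,0,0,5],[0,0,0,0,0,0,5.5],[0,0,0,0,0,0,5.5],[0,0,-0.5,0,0,0,5.5],[0,0,-2,0,0,0,5.5],[0,0,-5,0,0,0,5.5],[0,0,-9,0,0,0,5.5],[0,0,-13,0,0,0,5.5],[0,0,-17,0,0,0,5.5],[0,0,-19,0,0,0,5.5]]
  ]
}}

```text
t: 14.5
tcp_pos: [0.5458, 0.3247, 0.2182]
tool_rot: [0.694, 0.72, 0.004, 0.002]
force: [0.9, -0.0, 0.0]
finger_gap: 0.642
gripper_force: 0.0
```

```bash
python3 - <<'E'
from h import *
im=cams.snapshot("top")[:,:,::-1].copy(); cv2.imwrite("pics/t9.png",im); hsv=cv2.cvtColor(im,cv2.COLOR_BGR2HSV); H,S,V=cv2.split(hsv)
m=(V>120)&(S<70); m[:, :165]=0; m[:,275:]=0; m[:165]=0; m[275:]=0
for k in blobs(m,300)[:2]:
    (x,y),wh,a=cv2.minAreaRect(k); print("lid?",x,y,wh,a,cv2.contourArea(k),ray("top",(x,y),.03))
t8=cv2.imread("pics/t8.png"); h8=cv2.cvtColor(t8,cv2.COLOR_BGR2HSV)
o=(h8[:,:,0]<14)&(h8[:,:,1]>120)&(h8[:,:,2]>170)
g=cv2.cvtColor(t8,cv2.COLOR_BGR2GRAY)
for k in blobs(o[195:230,385:465],4):
    x,y=cv2.minAreaRect(k)[0]; x+=385;y+=195; print("rack inj",x,y,ray("top",(x,y),.213))
sub=g[203:219,406:424]; w=np.clip(150-sub.astype(float),0,None); yy,xx=np.mgrid[203:219,406:424]
x,y=(w*xx).sum()/w.sum(),(w*yy).sum()/w.sum(); print("hole",x,y,ray("top",(x,y),.158), sub.min())
go([0.525,0.03,0.24],6)
E
```

```text
lid? 217.39744567871094 218.40985107421875 (52.31060028076172, 59.843326568603516) 86.3086166381836 2808.0 [0.54331318 0.31567258 0.03      ]
rack inj 449.0 207.0 [ 0.54843976 -0.33863153  0.213     ]
rack inj 433.25000762939453 208.24999904632568 [ 0.5462439  -0.29761627  0.213     ]
rack inj 403.0 210.0 [ 0.54372279 -0.21879179  0.213     ]
hole 414.2579365079365 210.27380952380952 [ 0.54536579 -0.25994394  0.158     ] 89
t 14.55 tcp [0.5475 0.3254 0.2211] shift cm [-29.43  -3.28  -2.07] turn [ 0.81 -0.24 -3.95]
```

{"op": "carry_out", "data": {
  "targets": [
    [[-3,-0.3,-1,0,0,0,4],[-6,-0.6,-2,0,0,-1,4],[-9,-0.9,-2,0,0,-2,4],[-12.5,-1.2,-2,0,0,-3,4],[-16,-1.6,-2,0,0,-4,4],[-19.5,-2,-2,0,0,-4,4],[-23,-2.4,-2,0,0,-4,4],[-26.5,-2.8,-2,0,0,-4,4],[-29,-3.2,-2,0,0,-4,4],[-29.5,-3.2,-2,0,0,-4,4],[-29.5,-3.2,-2,0,0,-4,4],[-29.5,-3.2,-2,0,0,-4,4]]
  ]
}}

```text
t: 15.55
tcp_pos: [0.522, 0.0282, 0.2322]
tool_rot: [0.669, 0.743, 0.0, -0.0]
force: [1.0, 0.4, 0.3]
finger_gap: 0.468
gripper_force: 0.0
```

```bash
python3 - <<'E'
from h import *
c=cams.camera_info("wrist"); im=cams.snapshot("wrist")[:,:,::-1].copy(); cv2.imwrite("pics/w9.png",im); np.save("w9.npy",c,allow_pickle=True)
go([0.5335,0.0076,0.16],6); print(proj("wrist",(.5335,.0076,.086),c))
H,S,V=cv2.split(cv2.cvtColor(im,cv2.COLOR_BGR2HSV))
for k in blobs((H<14)&(S>150)&(V>120),15)[:6]: 
    (x,y),wh,a=cv2.minAreaRect(k); print(cv2.contourArea(k),(x,y),wh,ray("wrist",(x,y),.080,c))
cv2.imwrite("pics/v9.png",cv2.resize(im[100:300,220:440],(660,600),interpolation=cv2.INTER_CUBIC))
E
```

```text
t 15.6 tcp [0.5219 0.0288 0.2321] shift cm [-2.23  0.93  7.21] turn [ 0.   -0.04  0.06]
[328.63491589 202.7579895 ]
96.0 (329.0000305175781, 202.00003051757812) (11.31370735168457, 11.31370735168457) [0.53420899 0.00666671 0.08      ]
87.0 (633.0, 67.0) (16.0, 12.0) [0.82631656 0.18273328 0.08      ]
```

View pics/v9.png

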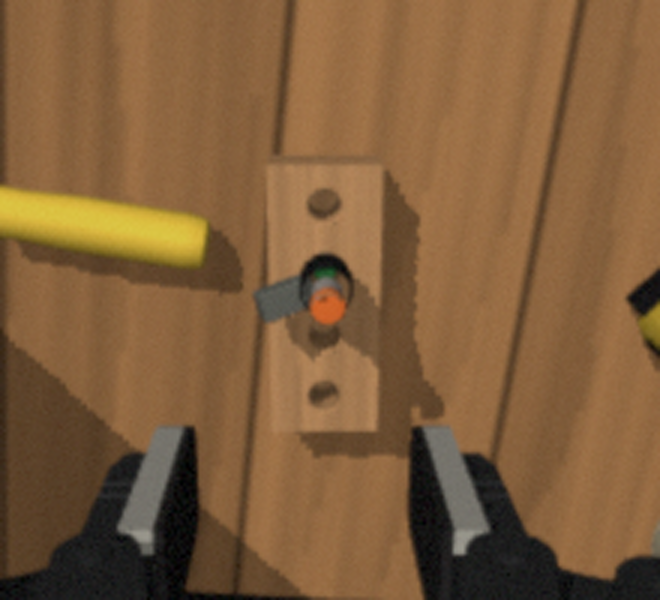

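Ring at (329,202) in the full wrist image, which matches the prediction. The socket points left and slightly down, so the injector is twisted about 20° relative to the block. I'll measure that angle.

```bash
python3 - <<'E'
from h import *
c=np.load("w9.npy",allow_pickle=True).item()
f=lambda u,v:(220+u/3,100+v/3)
P=[ray("wrist",f(*q),.032,c)[:2] for q in ((323.5,204),(323,394))]; P=np.array(P); print("holes +45,-45",P.round(4).tolist(),"d",np.linalg.norm(P[0]-P[1]),"yaw",np.degrees(np.arctan2(*(P[0]-P[1])[::-1]))-90,"+15 at",(P[1]+(P[0]-P[1])*60/90).round(4))
im=cv2.imread("pics/w9.png")[100:300,220:440]; b,g,r=[im[:,:,i].astype(int) for i in range(3)]
m=(b>r+3)&(b>40); m[:, 110:]=0
for k in blobs(m,20)[:3]:
    (x,y),wh,a=cv2.minAreaRect(k); bx=cv2.boxPoints(((x,y),wh,a)); W=np.array([ray("wrist",(220+q[0],100+q[1]),.063,c)[:2] for q in bx]); d=np.roll(W,-1,0)-W
    print("socket",(x,y),wh,W.mean(0).round(4),np.linalg.norm(d,axis=1).round(4)[:2],np.degrees(np.arctan2(d[:2,1],d[:2,0])).round(1)); w=W.mean(0)-[.534,.0075]; print("dir",np.degrees(np.arctan2(w[1],w[0])))
go([0.534,0.0075,0.11],20)
E
```

```text
holes +45,-45 [[0.5305, 0.0378], [0.5404, -0.0517]] d 0.08996086911268968 yaw 6.29799499274705 +15 at [0.5338 0.008 ]
t 15.6 tcp [0.5219 0.0288 0.2321] shift cm [-2.25  0.97 12.21] turn [ 1.000e-02 -4.000e-02 -1.394e+01]
```

{"op": "carry_out", "data": {
  "targets": [
    [[-0.6,0.3,2,0,0,-3,4],[-1.2,0.6,4,0,0,-7,4],[-1.8,0.8,6.5,0,0,-11,4],[-2.2,1,9,0,0,-14,4],[-2.2,1,11,0,0,-14,4],[-2.2,1,12,0,0,-14,4],[-2.2,1,12.2,0,0,-14,4],[-2.2,1,12.2,0,0,-14,4]]
  ]
}}

```text
t: 16.27
tcp_pos: [0.5341, 0.0081, 0.1098]
tool_rot: [0.573, 0.82, -0.0, -0.001]
force: [-0.3, 0.8, -0.4]
finger_gap: 0.467
gripper_force: 0.0
```

```bash
python3 - <<'E'
from h import *
c9=np.load("w9.npy",allow_pickle=True).item()
for q in ((262,303),(258,293),(267,319)):
    w=ray("wrist",(220+q[0]/3,100+q[1]/3),.063,c9)[:2]-[.534,.0078]; print("socket",w.round(4),np.degrees(np.arctan2(-w[1],-w[0])).round(1))
c=cams.camera_info("wrist"); im=cams.snapshot("wrist")[:,:,::-1].copy(); cv2.imwrite("pics/w10.png",im)
H,S,V=cv2.split(cv2.cvtColor(im,cv2.COLOR_BGR2HSV))
for k in blobs((H<14)&(S>150)&(V>120),15)[:6]: 
    (x,y),wh,a=cv2.minAreaRect(k); print(cv2.contourArea(k),(x,y),wh,ray("wrist",(x,y),.086,c).round(4))
print(proj("wrist",(.534,.0078,.086),c))
go([0.534,0.0078,0.055],20)
E
```

```text
socket [-0.0255 -0.008 ] 17.4
socket [-0.0276 -0.0039] 8.0
socket [-0.0228 -0.0147] 32.8
218.0 (320.0, 225.0) (18.0, 18.0) [0.5331 0.0091 0.086 ]
[320.57998565 226.97760856]
t 16.32 tcp [0.5348 0.0077 0.1106] shift cm [ 0.04 -0.07  5.56] turn [0.04 0.02 0.1 ]
```

{"op": "carry_out", "data": {
  "targets": [
    [[0,0,1.5,0,0,0,4],[0,0,3,0,0,0,4],[0,0,4.5,0,0,0,4],[0,0,5.4,0,0,0,4],[0,0,5.8,0,0,0,4],[0,0,5.8,0,0,0,3],[0,0,5.8,0,0,0,2],[0,0,5.8,0,0,0,1],[0,0,5.8,0,0,0,0],[0,0,5.8,0,0,0,0],[0,0,5.8,0,0,0,0],[0,0,5.8,0,0,0,0]]
  ],
  "force": 40
}}

```text
t: 17.32
tcp_pos: [0.535, 0.0068, 0.053]
tool_rot: [0.573, 0.819, 0.0, 0.001]
force: [0.3, 0.9, 5.9]
finger_gap: 0.13
gripper_force: 39.3
```

{"op": "carry_out", "data": {
  "targets": [
    [[0,0,-0.2,0,0,0,0],[0,0,-0.6,0,0,0,0],[0,0,-1.4,0,0,0,0],[0,0,-2.6,0,0,0,0],[0,0,-4.2,0,0,0,0],[0,0,-6.5,0,0,0,0],[0,0,-9,0,0,0,0],[0,0,-12,0,0,0,0],[0,0,-15,0,0,0,0],[0,0,-18,0,0,0,0],[0,0,-21,0,0,0,0],[0,0,-23.5,0,0,0,0]]
  ]
}}

```text
t: 18.32
tcp_pos: [0.5341, 0.007, 0.2899]
tool_rot: [0.573, 0.819, 0.0, 0.001]
force: [0.5, -0.3, 0.2]
finger_gap: 0.133
gripper_force: 39.0
```

```bash
python3 - <<'E'
from h import *
im=cams.snapshot("wrist")[:,:,::-1].copy(); cv2.imwrite("pics/w11.png",im); cv2.imwrite("pics/s11.png",cams.snapshot("scene")[:,:,::-1])
H,S,V=cv2.split(cv2.cvtColor(im,cv2.COLOR_BGR2HSV))
for k in blobs((H<14)&(S>150)&(V>120),15)[:3]: print(cv2.contourArea(k),cv2.minAreaRect(k)[:2])
s=manip.sense(); print(s["force"],s["finger_gap"],s["gripper_force"])
go([0.5455,-0.259,0.295],4)
E
```

```text
922.0 ((591.0859985351562, 125.26410675048828), (35.18986129760742, 36.06143569946289))
285.0 ((321.0, 267.0), (18.0, 20.0))
54.0 ((321.2934875488281, 253.50509643554688), (18.34407615661621, 6.8936333656311035))
[ 0.37461582  0.47354278 -0.8093556 ] 0.12575900230572 39.00243580341339
t 18.42 tcp [0.5369 0.0065 0.2924] shift cm [-25.24  -8.29  -0.2 ] turn [ 0.57  0.24 16.04]
```

{"op": "carry_out", "data": {
  "targets": [
    [[-1.5,-0.5,-0.2,0,0,1.5,0],[-4,-1.3,-0.2,0,0,3,0],[-7,-2.3,-0.2,0,0,5,0],[-10,-3.3,-0.2,0,0,7,0],[-13,-4.3,-0.2,0,0,9,0],[-16,-5.3,-0.2,0,0,11,0],[-19,-6.2,-0.2,0,0,13,0],[-21.7,-7.1,-0.2,0,0,15,0],[-23.8,-7.8,-0.2,0,0,16.5,0],[-25.2,-8.3,-0.2,0,0,16.5,0],[-25.2,-8.3,-0.2,0,0,16.5,0],[-25.2,-8.3,-0.2,0,0,16.5,0]]
  ]
}}

```text
t: 19.42
tcp_pos: [0.5419, -0.2579, 0.2882]
tool_rot: [0.685, 0.728, 0.0, -0.001]
force: [0.8, 0.2, -1.8]
finger_gap: 0.129
gripper_force: 39.0
```

```bash
python3 - <<'E'
from h import *
c=cams.camera_info("wrist"); im=cams.snapshot("wrist")[:,:,::-1].copy(); cv2.imwrite("pics/w12.png",im); tp=cams.snapshot("top")[:,:,::-1].copy(); cv2.imwrite("pics/t12.png",tp)
go([0.5455,-0.259,0.23],3.5); s=manip.sense(); p=s["tcp_pos"]
H,S,V=cv2.split(cv2.cvtColor(im,cv2.COLOR_BGR2HSV))
print("rack expected",[proj("wrist",(.5463-.0385e0*d,-.279+d,.205),c).round(1).tolist() for d in (-.06,-.02,.06)])
for k in blobs((H<14)&(S>140)&(V>100),8)[:8]:
    x,y=cv2.minAreaRect(k)[0]; print(cv2.contourArea(k),(round(x,1),round(y,1)),ray("wrist",(x,y),.210,c).round(4))
print("tcp proj",proj("wrist",p,c), "hole proj",proj("wrist",(.5455,-.259,.159),c), "nozzle",proj("wrist",p-[0,0,.043],c),proj("wrist",p-[0,0,.012],c))
# held nozzle contours: print profile of brightness rows below
g=cv2.cvtColor(im,cv2.COLOR_BGR2GRAY); n=proj("wrist",(.5455,-.259,.159),c).astype(int)
print(g[n[1]-20:n[1]+22:3,n[0]-24:n[0]+25:4])
E
```

```text
t 19.52 tcp [ 0.5422 -0.2566  0.2887] shift cm [-0.27  0.32  5.87] turn [-0.06 -0.1   0.1 ]
rack expected [[322.5, 278.8], [323.5, 242.6], [325.9, 159.3]]
422.5 (320.5, 273.5) [ 0.5461 -0.3299  0.21  ]
164.5 (326.0, 162.0) [ 0.5441 -0.2205  0.21  ]
28.0 (320.5, 255.0) [ 0.5449 -0.3097  0.21  ]
tcp proj [321.20327177 239.95956311] hole proj [324.03994744 189.81149059] nozzle [321.14712496 215.87176718] [321.18510682 232.16653921]
[[138 134 135 140 138  87  91  87 100 131 135 132 135]
 [139 136 139 138 138 135 130 132 134 133 133 135 136]
 [135 135 136 138 136 135 132 134 133 135 131 134 137]
 [136 133 137 139 137 133 130 130 133 133 132 132 135]
 [136 133 136 138 135 134 131 134 134 131 133 133 139]
 [133 135 135 138 134 133 120 131 132 133 132 134 134]
 [134 133 133 137 133  84  52  66 129 132 132 133 136]
 [135 133 135 135 132  48  55  51 125 130 133 131 133]
 [134 132 134 136 135  54  48  51 124 130 134 133 135]
 [134 132 134 136 133 106  59  84 130 128 132 133 134]
 [133 133 133 139 130 133 125 131 128 129 131 130 133]
 [134 132 131 134 130 131 127 132 129 128 131 129 131]
 [134 133 133 140 131 129 127 129 131 131 129 130 134]
 [132 130 127 133 133 132 126 132 132 132 131 131 128]]
```

```bash
python3 - <<'E'
from h import *
c=cams.camera_info("wrist"); im=cams.snapshot("wrist")[:,:,::-1].copy(); g=cv2.cvtColor(im,cv2.COLOR_BGR2GRAY).astype(float)
go([0.5455,-0.259,0.23],3.5)
y,x=np.mgrid[180:203,310:340]; w=np.clip(110-g[180:203,310:340],0,None); u=(w*x).sum()/w.sum(); v=(w*y).sum()/w.sum(); print("hole",u,v,ray("wrist",(u,v),.159,c).round(4),ray("wrist",(u,v),.156,c).round(4))
np.set_printoptions(linewidth=200)
for r in range(196,262,3): print(r,g[r,300:344:2].astype(int))
p=manip.sense()["tcp_pos"]
for h in (0,22,31,52,53,76): print(h,proj("wrist",p+[0,0,-.043+h/1000],c).round(1))
for d in (2,-2): print("socket end h53",proj("wrist",p+[-.031*np.cos(np.radians(d)),-.031*np.sin(np.radians(d)),.010],c).round(1))
E
```

```text
t 19.57 tcp [ 0.5424 -0.2565  0.2889] shift cm [-0.28  0.3   5.89] turn [-0.04 -0.07  0.13]
hole 323.969452887538 192.10638297872342 [ 0.5459 -0.2605  0.159 ] [ 0.546  -0.2613  0.156 ]
196 [133 131 134 132 133 136 137 131 133 118  66  49  51  51  74 118 134 129 132 134 131 131]
199 [131 133 135 132 130 132 137 133 130 130 130 117 113 122 129 133 134 131 129 130 130 131]
202 [134 131 131 131 132 135 137 133 133 129 131 130 127 131 132 131 130 131 129 133 131 130]
205 [134 128 133 134 130 134 135 132 132 128 131 130 125 131 129 130 131 130 131 133 129 131]
208 [134 132 134 134 129 132 134 130 130 131 130 127 127 130 130 129 132 128 130 133 128 129]
211 [133 129 132 135 128 134 131 134 129 129 123 124 125 131 132 128 127 127 129 133 127 129]
214 [128 133 132 131 128 132 136 120  73  63  62  58  77 123 129 126 127 127 129 132 126 129]
217 [135 129 131 133 129 131 109  65  58  39  29  42  57  61 107 127 127 124 130 130 129 131]
220 [130 130 130 132 122  62  11  17   8   8   7  13   6   9  10  46 120 124 128 132 125 130]
223 [130 130 132 115  39   2   5   5   9  15  18   9  15  10  17  20 
[... 455 characters left out ...]
71  71  71 114 119  52  18  65 123 129]
241 [68 70 73 68 39 23 59 69 70 68 70 72 70 73 67 99 34 60 71 69 73 77]
244 [70 74 72 71 29 20 62 75 74 69 73 70 74 69 72 63 25 44 71 73 69 75]
247 [70 74 72 72 19 23 58 68 71 75 72 74 71 69 70 55  8 35 75 75 73 73]
250 [74 74 75 68 10 23 70 72 67 69 65 68 65 68 72 68 20 27 72 71 76 68]
253 [73 75 73 60 15 26 59 62 65 65 75 67 62 62 61 61 22 28 71 72 76 74]
256 [74 75 74 43 10 34 67 75 74 73 75 75 72 72 72 58 21 25 67 73 75 73]
259 [74 75 72 37 20 51 71 83 86 87 87 88 87 90 76 68 31 19 62 72 72 72]
0 [320.9 217.1]
22 [321.  228.3]
31 [321.  233.6]
52 [321. 248.]
53 [321.  248.8]
76 [321.  269.5]
socket end h53 [268.8 247.5]
socket end h53 [268.8 244.2]
```

The hole at (324,192) casts to (0.546,-0.260), matching the top view. The nozzle tip is at about (320,215), in line with the TCP axis. Moving over the hole and part way down.

{"op": "carry_out", "data": {
  "targets": [
    [[-0.2,0.2,0.5,0,0,0,0],[-0.4,0.3,1.5,0,0,0,0],[-0.4,0.3,2.5,0,0,0,0],[-0.4,0.3,3.5,0,0,0,0],[-0.4,0.3,4.5,0,0,0,0],[-0.4,0.3,5.5,0,0,0,0],[-0.4,0.3,6.3,0,0,0,0],[-0.4,0.3,6.8,0,0,0,0],[-0.4,0.3,6.8,0,0,0,0],[-0.4,0.3,6.8,0,0,0,0]]
  ]
}}

```text
t: 20.4
tcp_pos: [0.5458, -0.2621, 0.2208]
tool_rot: [0.685, 0.729, -0.0, -0.0]
force: [0.2, 0.3, 0.5]
finger_gap: 0.129
gripper_force: 39.0
```

```bash
cat > m.py <<'E'
from h import *
np.set_printoptions(linewidth=220)
c=cams.camera_info("wrist"); im=cams.snapshot("wrist")[:,:,::-1].copy(); cv2.imwrite("pics/w%d.png"%int(100*manip.sense()["t"]),im); g=cv2.cvtColor(im,cv2.COLOR_BGR2GRAY).astype(int)
go([0.5457,-0.2602,0.18],3.5); p=manip.sense()["tcp_pos"]; print(manip.sense()["force"])
print("hole proj",proj("wrist",(.5457,-.2602,.159),c),[proj("wrist",(.5457,-.2602+d,.159),c)[1].round(1) for d in(.007,-.007)],"tip",proj("wrist",p-[0,0,.043],c),[proj("wrist",p+[0,d,-.043],c)[1].round(1) for d in(.0035,-.0035)])
for r in range(192,236,2): print(r,g[r,296:348:2])
E
python3 m.py
```

```text
t 20.45 tcp [ 0.5461 -0.2623  0.2214] shift cm [ 0.21 -0.03  4.14] turn [0.03 0.03 0.02]
[ 0.45956846 -0.21103177 -0.12935123]
hole proj [320.64085757 206.88458985] [np.float64(198.9), np.float64(214.7)] tip [321.02920472 217.53423215] [np.float64(213.3), np.float64(221.7)]
192 [139 137 138 139 140 141 139 138 136 132 139 136 135 134 136 136 137 135 136 135 135 139 136 138 132 138]
194 [141 140 139 138 140 142 140 142 138 131 136 135 134 133 134 135 135 135 138 137 135 137 137 134 136 139]
196 [138 135 140 140 141 141 140 139 137 134 138 132 133 134 137 133 135 137 138 137 136 137 136 133 132 138]
198 [139 138 138 141 142 142 138 138 138 134 138 132 132 131 138 135 135 136 139 137 133 136 139 135 135 136]
200 [137 139 140 140 139 139 138 138 136 130 128  96  73  80  96 126 132 137 137 133 133 142 136 135 134 136]
202 [136 141 139 136 140 139 137 141 134 110  62  53  55  53  56  74 120 136 138 133 135 137 136 135 137 134]
204 [135 137 135 137 141 141 141 138 125  70  50  54  49  49  50  53  78 133 137 133 137 137 132 133 134 134]
206 [139 140 135 139 137 140 136 139 115  51  52  52  5
[... 894 characters left out ...]
 17   4  53 124 134 135 133 132 133 133]
224 [137 136 136 138 135  83  20  17  16  16  12   9   1  13  16  13  19  17  15  53 127 132 137 134 134 137]
226 [137 138 133 125 104  18  12  13  10   9   2  16   6   5  11   4  12  14   7  19 115 133 134 131 132 135]
228 [103  84  63  55  49  23  11  14  14  15  10  19  12  16   8   2   9   9   3   9  75 135 133 131 133 135]
230 [ 47  52  46  47  43  13  13  21  14  14  16  13  18  17  16   9  15  16   4   6  40 130 137 128 133 132]
232 [ 52  47  48  49  42   7  15  10  23  36  62  92 104  89  72  53  30   4   8   1  24 122 133 133 133 131]
234 [ 52  53  59  63  36  18   6  26  91 125 130 131 134 131 132 129 125  63   3  13  13 118 135 131 134 135]
```

{"op": "carry_out", "data": {
  "targets": [
    [[0.1,0.1,0,0,0,0,0],[0.1,0.1,0.3,0,0,0,0],[0.1,0.1,0.7,0,0,0,0],[0.1,0.1,1.1,0,0,0,0],[0.1,0.1,1.5,0,0,0,0],[0.1,0.1,1.6,0,0,0,0],[0.1,0.1,1.6,0,0,0,0]]
  ]
}}

```text
t: 21.03
tcp_pos: [0.5464, -0.2608, 0.2044]
tool_rot: [0.685, 0.729, -0.0, -0.001]
force: [-0.6, 0.2, -0.1]
finger_gap: 0.129
gripper_force: 39.0
```

```bash
sed -i 's/range(192,236,2)/range(200,232,2)/' m.py; python3 m.py
```

```text
t 21.08 tcp [ 0.5466 -0.2609  0.2048] shift cm [ 0.08 -0.09  2.48] turn [-0.03 -0.02  0.03]
[-0.29164033  0.03923745 -1.16136726]
hole proj [319.85103624 215.24687426] [np.float64(206.8), np.float64(223.5)] tip [320.96802124 217.45192572] [np.float64(213.2), np.float64(221.6)]
200 [139 139 140 143 142 142 139 139 135 136 138 134 136 133 138 141 136 136 136 138 136 138 140 137 133 137]
202 [140 140 139 138 145 140 141 137 132 135 137 134 137 133 137 136 136 137 138 136 135 138 141 139 136 138]
204 [138 139 138 141 144 137 140 136 132 137 139 135 135 130 135 136 135 137 140 133 136 139 138 138 135 136]
206 [142 139 138 142 140 137 139 137 132 139 136 130 131 132 136 136 135 138 140 134 136 137 138 140 134 138]
208 [141 142 140 141 140 138 142 135 131 129 114  80  74  83 107 127 137 136 139 136 134 141 139 136 134 138]
210 [140 136 142 143 145 140 139 135 127  83  56  47  50  51  51  82 128 137 140 135 134 139 140 140 135 134]
212 [139 137 139 142 142 139 140 136  96  48  55  57  64  58  57  52  93 133 139 134 136 139 138 137 136 137]
214 [142 139 138 143 141 138 138 130  69  53  64  59
[... 237 characters left out ...]
 53 119 137 134 131 138 137 137 133 135]
220 [138 137 141 140 141 137 134  62   6  13   2  11  13   8  13   8  17  51 130 134 133 139 136 133 136 135]
222 [139 135 139 139 140 137  75  11   8  22  12   9   5  15   9  10  18   0  49 128 136 137 136 139 133 135]
224 [137 137 139 140 140  82  15   9  16   2   7  11  12  10  16  15  17  10  11  50 129 138 135 137 135 136]
226 [138 136 136 128 109  24   1   7  15  17   5  15  13  10   5   8   4  16  19  14 116 136 134 137 135 135]
228 [102  82  65  54  51  23   4  12  14   5   4   5  13  19   7  17  11   9  13  16  75 134 136 136 135 139]
230 [ 48  49  48  45  47  20   4   8  12  12  11  19  23   7   7  11  21  16   7  10  43 130 136 134 131 136]
```

The nozzle axis (col 320.4, row ~216) lines up with the hole (320.3, 216.2). Lowering in.

{"op": "carry_out", "data": {
  "targets": [
    [[0,0,0.3,0,0,0,0],[0,0,0.6,0,0,0,0],[0,0,0.9,0,0,0,0],[0,0,1.1,0,0,0,0],[0,0,1.1,0,0,0,0]]
  ]
}}

```text
t: 21.5
tcp_pos: [0.5464, -0.2608, 0.1934]
tool_rot: [0.685, 0.729, -0.0, -0.001]
force: [0.2, 0.1, -1.2]
finger_gap: 0.13
gripper_force: 39.0
```

{"op": "carry_out", "data": {
  "targets": [
    [[0,0,0.3,0,0,0,0],[0,0,0.6,0,0,0,0],[0,0,0.8,0,0,0,0],[0,0,0.9,0,0,0,0],[0,0,1,0,0,0,0],[0,0,1,0,0,0,0]]
  ]
}}

```text
t: 22.0
tcp_pos: [0.5467, -0.2609, 0.1839]
tool_rot: [0.685, 0.729, -0.0, -0.0]
force: [1.0, 1.0, -1.3]
finger_gap: 0.134
gripper_force: 39.0
```

No contact yet. Seating is expected near TCP z 0.180.

{"op": "carry_out", "data": {
  "targets": [
    [[0,0,0.1,0,0,0,0],[0,0,0.2,0,0,0,0],[0,0,0.25,0,0,0,0],[0,0,0.3,0,0,0,0],[0,0,0.3,0,0,0,0]]
  ]
}}

```text
t: 22.42
tcp_pos: [0.5467, -0.261, 0.181]
tool_rot: [0.685, 0.729, -0.0, -0.0]
force: [0.3, 0.0, -1.3]
finger_gap: 0.129
gripper_force: 39.0
```

{"op": "carry_out", "data": {
  "targets": [
    [[0,0,0.05,0,0,0,0],[0,0,0.1,0,0,0,0],[0,0,0.1,0,0,0,0]]
  ]
}}

```text
t: 22.67
tcp_pos: [0.5468, -0.2611, 0.1802]
tool_rot: [0.685, 0.729, 0.0, 0.0]
force: [0.4, -0.4, -0.2]
finger_gap: 0.132
gripper_force: 39.0
```

{"op": "carry_out", "data": {
  "targets": [
    [[0,0,0.05,0,0,0,0],[0,0,0.1,0,0,0,0],[0,0,0.1,0,0,0,0]]
  ]
}}

```text
t: 22.92
tcp_pos: [0.5468, -0.2612, 0.18]
tool_rot: [0.685, 0.729, -0.0, 0.0]
force: [-2.2, -0.3, 4.2]
finger_gap: 0.126
gripper_force: 39.5
```

{"op": "carry_out", "data": {
  "targets": [
    [[0,0,0.05,0,0,0,0],[0,0,0.1,0,0,0,0],[0,0,0.1,0,0,0,0]]
  ]
}}

```text
t: 23.17
tcp_pos: [0.547, -0.2614, 0.18]
tool_rot: [0.685, 0.729, -0.0, 0.001]
force: [-2.6, 1.5, 8.2]
finger_gap: 0.128
gripper_force: 39.9
```

Seated: 8 N at the expected height. Easing off, releasing and rising straight up.

{"op": "carry_out", "data": {
  "targets": [
    [[0,0,-0.1,0,0,0,0],[0,0,-0.15,0,0,0,1],[0,0,-0.15,0,0,0,1.6],[0,0,-0.15,0,0,0,2.5],[0,0,-0.15,0,0,0,3.5],[0,0,-0.15,0,0,0,3.5],[0,0,-0.8,0,0,0,3.5],[0,0,-2.5,0,0,0,3.5],[0,0,-5,0,0,0,3.5],[0,0,-8,0,0,0,3.5],[0,0,-11,0,0,0,3.5],[0,0,-13,0,0,0,3.5]]
  ]
}}

```text
t: 24.17
tcp_pos: [0.5477, -0.2616, 0.3117]
tool_rot: [0.685, 0.729, 0.0, 0.002]
force: [1.2, -0.0, 0.2]
finger_gap: 0.413
gripper_force: 0.0
```

{"op": "carry_out", "data": {
  "targets": [
    [[4,-2,-1,0,0,0,3.5],[8,-4,-1,0,0,0,3.5],[12,-6,-1,0,0,0,3.5],[15,-8,-1,0,0,0,3.5],[17,-9,-1,0,0,0,3.5],[17,-9,-1,0,0,0,3.5],[17,-9,-1,0,0,0,3.5]]
  ]
}}

```text
t: 24.75
tcp_pos: [0.446, -0.0958, 0.319]
tool_rot: [0.684, 0.729, 0.0, 0.001]
force: [0.3, -0.0, -0.1]
finger_gap: 0.408
gripper_force: 0.0
```

```bash
python3 - <<'E'
from h import *
im=cams.snapshot("top")[:,:,::-1].copy(); cv2.imwrite("pics/t20.png",im); w=cams.snapshot("wrist")[:,:,::-1].copy(); c=cams.camera_info("wrist"); cv2.imwrite("pics/w20.png",w)
t8=cv2.imread("pics/t8.png")
for nm,I in (("before",t8),("after",im)):
    H,S,V=cv2.split(cv2.cvtColor(I,cv2.COLOR_BGR2HSV)); o=(H<14)&(S>120)&(V>110)
    for k in blobs(o[195:230,388:460],3): 
        x,y=cv2.minAreaRect(k)[0]; print(nm,cv2.contourArea(k),ray("top",(x+388,y+195),.211).round(4))
H,S,V=cv2.split(cv2.cvtColor(w,cv2.COLOR_BGR2HSV))
for k in blobs((H<14)&(S>140)&(V>100),8)[:8]:
    x,y=cv2.minAreaRect(k)[0]; print("wrist",cv2.contourArea(k),(round(x),round(y)),ray("wrist",(x,y),.211,c).round(4))
# lid on mat and bystanders: difference from start
d=cv2.absdiff(cv2.imread("pics/top0.png"),im).max(2)
for k in blobs(cv2.morphologyEx((d>60).astype(np.uint8),cv2.MORPH_OPEN,np.ones((3,3))),25)[:12]: print("chg",cv2.boundingRect(k),cv2.contourArea(k))
H,S,V=cv2.split(cv2.cvtColor(im,cv2.COLOR_BGR2HSV)); m=((V>110)&(S<70)); m[:,:165]=0; m[:,275:]=0; m[:165]=0; m[275:]=0
k=blobs(m,300)[0]; r=cv2.minAreaRect(k); W=np.array([ray("top",q,.034)[:2] for q in cv2.boxPoints(r)]); print("lid",r,W.mean(0),np.linalg.norm(np.roll(W,-1,0)-W,axis=1)[:2])
s=manip.sense(); print(s["t"],s["tcp_pos"],s["force"])
E
```

```text
before 14.0 [ 0.5486 -0.3392  0.211 ]
before 11.5 [ 0.5464 -0.2981  0.211 ]
before 9.0 [ 0.5439 -0.2179  0.211 ]
after 11.5 [ 0.5464 -0.2981  0.211 ]
after 9.5 [ 0.5439 -0.2179  0.211 ]
after 9.5 [ 0.5479 -0.3385  0.211 ]
after 8.5 [ 0.5448 -0.2577  0.211 ]
wrist 15.0 (320, 290) [ 0.4539 -0.21    0.211 ]
chg (213, 220, 206, 180) 9946.0
chg (181, 191, 68, 56) 3365.0
chg (265, 156, 136, 32) 2049.0
chg (262, 188, 114, 25) 1712.0
chg (390, 176, 79, 65) 1703.0
chg (0, 335, 63, 65) 1103.0
chg (66, 320, 50, 39) 1079.5
chg (64, 361, 23, 39) 576.0
chg (469, 101, 42, 30) 552.0
chg (413, 269, 26, 27) 236.0
chg (303, 211, 25, 16) 137.5
chg (379, 361, 18, 21) 116.5
lid ((214.30978393554688, 218.64602661132812), (52.550010681152344, 66.3859634399414), 86.18592071533203) [0.54302931 0.32429923] [0.20522413 0.16113534]
24.85 [ 0.44743441 -0.09761165  0.31878032] [-0.06900872  0.18716193  0.36750403]
```

The fourth ring is at (0.545,-0.258), exactly midway between its neighbours, and their rings are within 1 mm of where they were. The lid lies centred on the mat. Handing in.

```bash
python3 -c "
from station import sign_off
print(sign_off())"
```

```text
the job is handed in; nothing more can be done
None
```

The lid is lying flat, knob up, on the mat, and the last injector is seated in the rack's empty hole, in line with the other three. I handed the job in at about 25 s; no result came back. The first two attempts to grip the knob closed above it without moving anything, because the fingertips sit about 40 mm farther back than the interface text says.

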